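# Unload the analyser's reagent carrier into the storage rack, keeping the order

### The arm

A 7-joint arm with a two-finger parallel gripper is mounted at the origin on a cart in front of the work surface, level with it; the furniture and walls round the work are solid. World frame = base frame: x ahead of the robot, y to its left, z up, the work surface at z = 0. Lengths are in m, angles in rad, forces in N, time in s.
With the tool pointing down it reaches from about 0.4 to 0.875 m from the base axis. Payload 4.4 kg.
Tool frame: the origin (TCP) lies at the centre of the arm's flange, where the gripper is bolted on; the fingertips stand 173 mm ahead of it and the grasp point (between the pads) lies ctrl.grasp_offset ahead of it (ctrl.grasp_offset is the distance from the TCP to the grasp point, in m); z points along the fingers, y is the line along which they close (so a half turn about z gives the same grasp; the last joint's range is limited). The gripper opens to 85 mm and grips with 20 to 120 N. Pads are 22 mm wide; open, the fingers measure 114 mm over their backs; the gripper's body (76 mm by 85 mm) begins 54 mm behind the grasp point. The pads swing forward as they close: fully open they stand 13 mm farther back than shut.
Start: joints at [1.246, 0.628, 0.038, 1.517, -0.027, 0.996, -0.02], TCP at [0.166, -0.628, 0.405] pointing down, gripper open.
Joint ranges: [-3.06, 3.06], [-0.37, 2.12], [-1.25, 1.32], [0.18, 2.47], [-1.1, 4.24], [0.23, 1.98], [-2.94, 2.94]. Speed limits (rad/s): [2.57, 2.57, 3.14, 3.14, 3.14, 3.14, 3.14].

### API

Orientations are given as a 3x3 rotation matrix whose columns are the frame's x, y, z axes.
In Python, from plant import ctrl, imaging, nets gives the robot as it stands.
- The arm moves only by the tool jog_arm, never from a script. Its argument "rows" is one flat list of numbers, 7 for each row, row after row: the turn, a rotation vector about the tool's x, y, z in degrees, then the shift along the tool's x, y, z in mm, then the opening, from -1 (shut) to 1 (fully open). In form: [ax, ay, az, x, y, z, grip, ax, ay, az, x, y, z, grip, ...]. A call has exactly 10 rows; each row shifts and turns the commanded pose from where the row before left it, along the tool's axes as they then stand; what a row does not reach is not made up. A row lasts 1/10 s, in which the tool goes at most 50 mm and 8.59 degrees, less where a joint would pass 70% of its speed; a pose out of reach is approached as far as the arm can. A call with a gripper value outside its range is refused whole. The fingers move at their own pace and stop on an object; the grip force is fixed at half the most. Time passes only in rows, so rows that do not move let the fingers close, or fill a call up. It gives the time, the measured TCP pose, the force, the opening and the grip force at its end, in the units of the state.
- ctrl.state(): the state, without advancing time (a new reading comes with each control period).
- imaging.get_image(name): name is "scene" or "top" or "wrist"; returns a dict with "image" (384x512x3 uint8, red, green, blue), "fx", "fy", "cx", "cy" (pixels), "rvec" (rotation vector, rad) and "tvec" (3), from world to camera coordinates, as OpenCV has them. Camera axes: x right, y down, z forward; pixel columns grow to the right and rows downward; lengths in m; the calibration is good to about 2 mm. A picture is of the moment at which its call begins. There is no depth.
- ctrl.sign_off(): hands the job in; it is judged then, once.
Trained networks look in a picture, given as the dict that the camera call returned (one of the last four; its "shot" number tells which), for a name from the list of things; names that differ only in an ending like _2 or _b are one class to them, and where a whole thing is asked for, a point or a joint stands for the part that bears it (a point fixed in the world has none). Each returns a list of dicts, best first, with "confidence" (0 to 1); they miss things now and then, are a little off and sometimes report something else, mostly with a low value. They report only what shows in the picture. A call takes as long as a camera call. They do not tell look-alikes from the thing itself.
- nets.boxes_of(picture, target): "rect" ([left, top, right, bottom] in pixels, round what is visible of it).
- nets.masks_of(picture, target): "pixels" (384x512 bool, what is visible of it) and "rect" ([left, top, right, bottom] in pixels, round what is visible of it).
The state is a dict: "time": time; "joints": joint angles; "joint_vel": joint speeds; "joint_efforts": joint torques, N m; "position": TCP position; "tool_rot": TCP orientation; "contact_force": force on the tool from outside, world axes, zero at the start; "ft_torque": the same for the moment, N m; "opening": finger opening in m; "grasp_force": force on a finger pad.
Only numpy, scipy, OpenCV 4.12 (cv2) and the standard library are available. Lean on these libraries where they do the work, as an engineer would, in place of code of your own. Each camera call takes 0.05 s, during which the arm holds its last target. There are 200 camera calls.

### The job

The run is over: take the four vessels out of the aluminium analyser carrier and stand them in the grey storage rack, one to a bay and in the same order, so that the vessel nearest the carrier's handle ends nearest the rack's handle, the next one beside it, and so on down the row; the analyser is reloaded in that sequence next time. Keep them upright, set each down on the bay floor instead of dropping it, and let go of all of them.

Things in the scene. Friction and masses are not known exactly. Their poses are not given: they have to be found in the camera images.
- analyser_carrier: Bright aluminium four-bay rack, fixed, 84 mm (x) by 326 mm (y); origin at the centre of its underside. Bays 74 mm square, centres at y = +0.12, +0.04, -0.04, -0.12 m in its frame; floors 6 mm, wall tops 34 mm above the worktop. U-shaped carrying handle, 80 mm high, at its +y end only. The analyser's carrier: a black collar in each bay; the vessels stand in these at the start.
- storage_rack: Grey plastic four-bay rack, fixed, 84 mm (x) by 326 mm (y); origin at the centre of its underside. Bays 74 mm square, centres at y = +0.12, +0.04, -0.04, -0.12 m in its frame; floors 6 mm, wall tops 34 mm above the worktop. U-shaped carrying handle, 80 mm high, at its +y end only. The storage rack: bays empty at the start, no collars.
- brown_bottle: brown round bottle with a blue cap, 50 mm diameter body up to 76 mm, 32 mm cap above it, 90 mm tall; loose, 0.10 to 0.15 kg, stands upright in a collar of the carrier, on the bay floor. Origin at the centre of its underside, z up its axis. Grip it from above by its body (the cup by body and lid rim), fingers closing across the rack's width, above the 34 mm walls
- small_bottle: the smallest white round bottle, green cap, 38 mm diameter body up to 60 mm, 24 mm cap above it, 72 mm tall; loose, 0.06 to 0.10 kg, stands upright in a collar of the carrier, on the bay floor. Origin at the centre of its underside, z up its axis. Grip it from above by its body (the cup by body and lid rim), fingers closing across the rack's width, above the 34 mm walls
- large_bottle: the largest white round bottle, red cap, 58 mm diameter body up to 97 mm, 37 mm cap above it, 115 mm tall; loose, 0.17 to 0.26 kg, stands upright in a collar of the carrier, on the bay floor. Origin at the centre of its underside, z up its axis. Grip it from above by its body (the cup by body and lid rim), fingers closing across the rack's width, above the 34 mm walls
- specimen_cup: squat clear specimen cup, body about 54 mm diameter up to 52 mm, broad red screw lid 61 mm diameter from there to its top, 67 mm tall; loose, 0.06 to 0.10 kg, stands upright in a collar of the carrier, on the bay floor. Origin at the centre of its underside, z up its axis. Grip it from above by its body (the cup by body and lid rim), fingers closing across the rack's width, above the 34 mm walls
- collar_brown_bottle: black square adapter collar, 73 x 73 x 18 mm with a round 56 mm bore, in which the brown_bottle stands at the start; origin at the centre of its underside, on the carrier's bay floor. It is fixed and stays in the carrier: it shows which bay the vessel came from
- collar_small_bottle: black square adapter collar, 73 x 73 x 18 mm with a round 44 mm bore, in which the small_bottle stands at the start; origin at the centre of its underside, on the carrier's bay floor. It is fixed and stays in the carrier: it shows which bay the vessel came from
- collar_large_bottle: black square adapter collar, 73 x 73 x 18 mm with a round 64 mm bore, in which the large_bottle stands at the start; origin at the centre of its underside, on the carrier's bay floor. It is fixed and stays in the carrier: it shows which bay the vessel came from
- collar_specimen_cup: black square adapter collar, 73 x 73 x 18 mm with a round 60 mm bore, in which the specimen_cup stands at the start; origin at the centre of its underside, on the carrier's bay floor. It is fixed and stays in the carrier: it shows which bay the vessel came from
Mind the look-alikes: they are no part of the job. What is shaped like the brown_bottle but turquoise is not meant. What is shaped like the specimen_cup but green is not meant.

How it is judged:
By the outcome, as a careful person would: the job done as asked, in the order asked, and still so for the second after the job is handed in, with the robot touching nothing.
It also fails if it takes over 115 s, if anything falls off the work surface, if the arm or the gripper's body presses on something with over 40 N, if the wrist force passes 120 N, or if a joint passes its speed limit or range.

## Working session

There is one attempt and no reset: what is moved stays moved. The work goes in short steps, Python scripts to look and compute and a tool call to move; the robot and the scene stay as the last step left them, time stands still between calls to the robot, and variables do not carry over. Pictures are saved under pics/ and viewed, at most 14 in all, crops included, and the job is handed in when it is done.

Besides the shell and the picture viewer there is one more tool, called after "Emit:" as name(argument=value, ...) on one line, values as JSON. jog_arm: Moves the arm, as the interface text tells. Its arguments: {"type":"object","properties":{"rows":{"type":"array","items":{"type":"number"}}},"required":["rows"]}

```bash
mkdir -p pics
cat > h.py <<'E'
import numpy as np, cv2
from plant import ctrl, imaging, nets
def snap(n,f=None):
    p=imaging.get_image(n)
    if f: cv2.imwrite('pics/'+f,p['image'][:,:,::-1])
    return p
def ray(p,u,v,z):
    R=cv2.Rodrigues(np.array(p['rvec'],float))[0];t=np.array(p['tvec'],float).ravel()
    d=R.T@np.array([(u-p['cx'])/p['fx'],(v-p['cy'])/p['fy'],1]);c=-R.T@t
    return c+d*(z-c[2])/d[2]
def proj(p,X):
    K=np.array([[p['fx'],0,p['cx']],[0,p['fy'],p['cy']],[0,0,1.]])
    return cv2.projectPoints(np.array(X,float).reshape(-1,1,3),np.array(p['rvec'],float),np.array(p['tvec'],float),K,None)[0].reshape(-1,2)
E
python3 - <<'E'
from h import *
np.set_printoptions(precision=4,suppress=True)
a=snap('scene');b=snap('top')
im=np.hstack([a['image'],b['image']])
cv2.imwrite('pics/s.png',a['image'][:,:,::-1]);cv2.imwrite('pics/t.png',b['image'][:,:,::-1])
for p in(a,b):
  R=cv2.Rodrigues(np.array(p['rvec'],float))[0];print(p['fx'],-R.T@np.array(p['tvec']).ravel(),R)
  for n in ['analyser_carrier','storage_rack','brown_bottle','small_bottle','large_bottle','specimen_cup']:
    for r in nets.boxes_of(p,n)[:3]: print(n,np.round(r['rect']),round(r['confidence'],2))
s=ctrl.state();print(s['time'],s['position'],s['tool_rot'],s['opening'],ctrl.grasp_offset)
E
```

```text
353.609991623272 [0.122  0.5711 0.8311] [[-0.8178 -0.5754 -0.0076]
 [-0.415   0.5988 -0.685 ]
 [ 0.3987 -0.5571 -0.7285]]
analyser_carrier [255. 150. 346. 199.] 0.69
storage_rack [146. 222. 270. 321.] 0.74
brown_bottle [323. 118. 336. 140.] 0.87
brown_bottle [301. 144. 316. 169.] 0.55
brown_bottle [270. 120. 285. 148.] 0.55
small_bottle [286. 155. 299. 179.] 0.56
large_bottle [267. 160. 283. 190.] 0.66
specimen_cup [298. 111. 316. 133.] 0.65
specimen_cup [322. 140. 342. 160.] 0.52
481.3586819122893 [ 0.4012 -0.0592  1.3468] [[ 0.0132 -0.9999  0.0005]
 [-0.9912 -0.0131 -0.1321]
 [ 0.1321  0.0012 -0.9912]]
analyser_carrier [244. 176. 367. 249.] 0.64
storage_rack [ 73. 173. 203. 242.] 0.71
brown_bottle [307. 205. 332. 228.] 0.88
brown_bottle [329. 146. 347. 170.] 0.73
brown_bottle [381. 194. 405. 215.] 0.56
small_bottle [283. 200. 300. 215.] 0.46
small_bottle [ 73. 176. 205. 237.] 0.32
large_bottle [253. 183. 277. 209.] 0.78
specimen_cup [339. 215. 363. 239.] 0.8
specimen_cup [380. 155. 401. 181.] 0.69
0.7 [ 0.1663 -0.6284  0.4048] [[ 0.9667  0.2558  0.0001]
 [ 0.2558 -0.9667 -0.0001]
 [ 0.      0.0001 -1.    ]] 0.08518522208901592 0.1547
```

Run:
```python
import cv2
t=cv2.imread('pics/t.png');cv2.imwrite('pics/t2.png',cv2.resize(t[130:270,60:420],(792,308),interpolation=cv2.INTER_CUBIC))
s=cv2.imread('pics/s.png');cv2.imwrite('pics/s2.png',cv2.resize(s[95:335,130:400],(675,600),interpolation=cv2.INTER_CUBIC))
```

```text
(no output)
```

View pics/t.png

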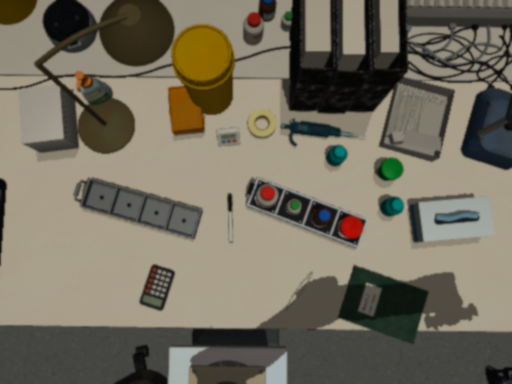

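View pics/t2.png

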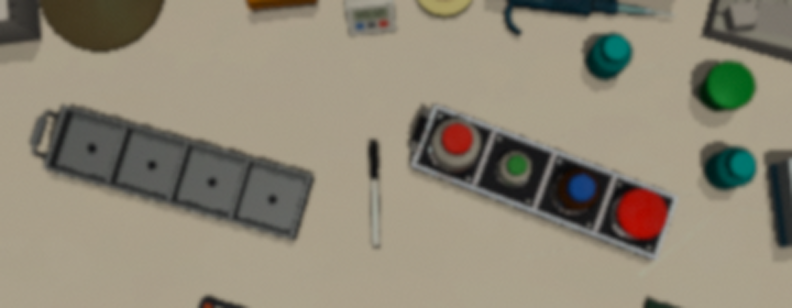

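View pics/s2.png

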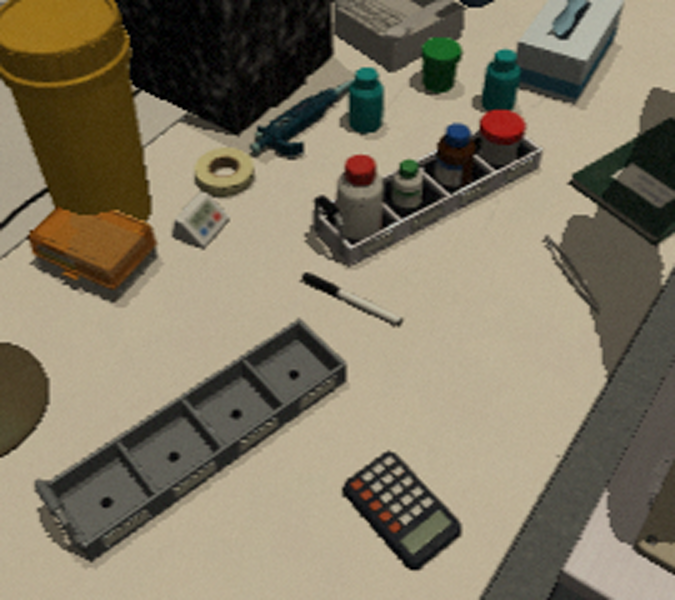

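The top view shows both handles at the left (+y) end. In carrier order from the handle, the vessels are large bottle, small bottle, brown bottle, cup. The rack bay dots are at crop pixels (91,148), (152,165), (212,182) and (272,199).

Run:
```python
from h import *
np.set_printoptions(precision=4,suppress=True)
p=snap('top')
f=lambda u,v,z: ray(p,60+u/2.2-.27,130+v/2.2-.27,z)
print('bays');B=np.array([f(u,v,.006) for u,v in[(91,148),(152,165),(212,182),(272,199)]]);print(B)
d=B[0]-B[3];print('len',np.linalg.norm(d)/3,'yaw',np.degrees(np.arctan2(-d[0],d[1])))
print('caps');C=np.array([f(*q) for q in[(457,138,.121),(516,165,.078),(582,187,.096),(641,214,.073)]]);print(C,np.linalg.norm(np.diff(C[:,:2],axis=0),axis=1))
d=C[0]-C[3];print('yaw',np.degrees(np.arctan2(-d[0],d[1])))
Q=np.array([f(u,v,.034) for u,v in[(434,106),(673,195),(655,257),(412,165)]]);print('corners',Q,Q.mean(0))
# masks rectangles
g=cv2.cvtColor(p['image'],cv2.COLOR_RGB2GRAY)
for n,bx in(('storage_rack',0),('analyser_carrier',0)):
  m=nets.masks_of(p,n)
  if m:
    print(n,m[0]['confidence'],m[0]['rect']); r=cv2.minAreaRect(np.argwhere(m[0]['pixels'])[:,::-1].astype(np.float32));c=cv2.boxPoints(r)
    W=np.array([ray(p,*q,.034) for q in c]);print(W,W.mean(0),np.linalg.norm(W[1]-W[0]),np.linalg.norm(W[2]-W[1]))
```

```text
bays
[[0.5533 0.364  0.006 ]
 [0.5326 0.2853 0.006 ]
 [0.5119 0.2081 0.006 ]
 [0.4913 0.1313 0.006 ]]
len 0.08027368351489599 yaw -14.90812803419491
caps
[[ 0.5576 -0.0986  0.121 ]
 [ 0.5313 -0.1713  0.078 ]
 [ 0.5043 -0.2478  0.096 ]
 [ 0.4747 -0.322   0.073 ]] [0.0773 0.0812 0.0798]
yaw -20.378330425375367
corners [[ 0.6088 -0.0722  0.034 ]
 [ 0.501  -0.37    0.034 ]
 [ 0.4243 -0.3465  0.034 ]
 [ 0.5341 -0.0457  0.034 ]] [ 0.5171 -0.2086  0.034 ]
storage_rack 0.77 [74.4, 177.8, 201.9, 239.0]
[[0.5282 0.4365 0.034 ]
 [0.612  0.418  0.034 ]
 [0.519  0.075  0.034 ]
 [0.4367 0.0962 0.034 ]] [0.524  0.2564 0.034 ] 0.08584872843916577 0.35534591173619445
analyser_carrier 0.85 [245.8, 177.3, 369.3, 247.6]
[[ 0.5351 -0.0319  0.034 ]
 [ 0.6174 -0.0618  0.034 ]
 [ 0.4994 -0.3779  0.034 ]
 [ 0.419  -0.3458  0.034 ]] [ 0.5177 -0.2044  0.034 ] 0.08760898330541832 0.3373996324664695
```

Emit:
jog_arm(rows=[0, 0, -8, 0, 0, 0, 1, 0, 0, -8, 0, 0, 0, 1, 0, 0, -8, 0, 0, 0, 1, 0, 0, -8, 0, 0, 0, 1, 0, 0, -8, 0, 0, 0, 1, 0, 0, -8, 0, 0, 0, 1, 0, 0, -7.2, 0, 0, 0, 1, 0, 0, 0, 30, 9, 0, 1, 0, 0, 0, 30, 9, 0, 1, 0, 0, 0, 30, 9, 0, 1])

```text
time: 1.85
position: [0.2228, -0.5522, 0.4046]
tool_rot: [[0.342, 0.94, 0.0], [0.94, -0.342, 0.0], [0.0, 0.0, -1.0]]
contact_force: [0.0, 1.0, 0.5]
opening: 0.0851
grasp_force: 0.0
```

```bash
cat >> h.py <<'E'
C0=np.array([.517,-.209]);CY=-20.2
R0=np.array([.5223,.2472]);RY=-14.9
def bay(o,yaw,y):
    a=np.radians(yaw);return o+y*np.array([-np.sin(a),np.cos(a)])
def delta(xy,z,yaw):
    s=ctrl.state();R=np.array(s['tool_rot']);h=np.degrees(np.arctan2(R[1,1],R[0,1]))
    d=np.array([*xy,z])-s['position']
    a=np.radians(yaw);y=np.array([np.cos(a),np.sin(a),0]);zz=np.array([0,0,-1.]);x=np.cross(y,zz)
    print('t',round(s['time'],2),'pos',np.round(s['position'],4),'head',round(h,2),'| turn az',round(-((yaw-h+180)%360-180),2),'then x y z mm',np.round([1000*d@x,1000*d@y,1000*d@zz],1),'open',round(s['opening'],4),'F',np.round(s['contact_force'],1),'tilt',np.round(R[2],3))
E
python3 -c "
from h import *
delta(bay(C0,CY,.12),.36,CY)"
```

```text
t 1.85 pos [ 0.2228 -0.5522  0.4046] head -20.03 | turn az 0.17 then x y z mm [543.7 157.6  44.6] open 0.0851 F [0.  1.  0.5] tilt [ 0.  0. -1.]
```

Emit:
jog_arm(rows=[0, 0, 0, 45, 13, 0, 1, 0, 0, 0, 45, 13, 0, 1, 0, 0, 0, 45, 13, 0, 1, 0, 0, 0, 45, 13, 0, 1, 0, 0, 0, 45, 13, 0, 1, 0, 0, 0, 45, 13, 0, 1, 0, 0, 0, 45, 13, 0, 1, 0, 0, 0, 45, 13, 0, 1, 0, 0, 0, 45, 13, 0, 1, 0, 0, 0, 0, 0, 0, 1])

```text
time: 2.85
position: [0.4749, -0.2055, 0.4054]
tool_rot: [[0.331, 0.944, 0.005], [0.944, -0.331, 0.004], [0.005, 0.003, -1.0]]
contact_force: [-0.7, -0.4, -0.2]
opening: 0.0852
grasp_force: 0.0
```

```bash
python3 -c "
from h import *
delta(bay(C0,CY,.12),.36,CY)
p=snap('wrist','w1.png')
for y in(.12,.04,-.04,-.12): print(proj(p,[*bay(C0,CY,y),.034]).round())
"
```

```text
t 2.85 pos [ 0.4749 -0.2055  0.4054] head -19.31 | turn az 0.89 then x y z mm [131.3  40.8  45.4] open 0.0852 F [-0.7 -0.4 -0.2] tilt [ 0.005  0.003 -1.   ]
[[291.  46.]]
[[287. 124.]]
[[284. 192.]]
[[281. 252.]]
```

View pics/w1.png

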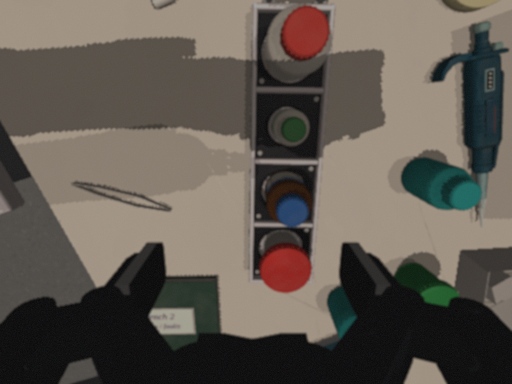

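The wrist view shows all four vessels in order in the carrier. Its dividers run (253,89)-(328,91), (252,161)-(321,161) and (250,224)-(315,227).

```bash
python3 -c "
from h import *
np.set_printoptions(precision=4,suppress=True)
p=snap('wrist')
M=[]
for a,b,y in(((253,89),(328,91),.08),((252,161),(321,161),0),((250,224),(315,227),-.08)):
  A=ray(p,*a,.034);B=ray(p,*b,.034);print(A,B,np.linalg.norm(A-B),(A+B)/2,'pred',bay(C0,CY,y));M.append((A+B)/2)
d=M[0]-M[2];print(np.degrees(np.arctan2(-d[0],d[1])),np.mean(M,0))
t=snap('top')
for y,z,n in((.12,.121,'large_bottle'),(.04,.078,'small_bottle'),(-.04,.096,'brown_bottle'),(-.12,.073,'specimen_cup')):
  print(n,[ray(p,*q,z) for q in {'large_bottle':[(305,33)],'small_bottle':[(294,129)],'brown_bottle':[(293,210)],'specimen_cup':[(286,268)]}[n]],bay(C0,CY,y))
"
```

```text
[ 0.504  -0.1277  0.034 ] [ 0.5803 -0.1571  0.034 ] 0.08180161672060156 [ 0.5422 -0.1424  0.034 ] pred [ 0.5446 -0.1339]
[ 0.4763 -0.2021  0.034 ] [ 0.552  -0.2291  0.034 ] 0.08038915699690657 [ 0.5142 -0.2156  0.034 ] pred [ 0.517 -0.209]
[ 0.4474 -0.276   0.034 ] [ 0.5223 -0.307   0.034 ] 0.08105632167312093 [ 0.4848 -0.2915  0.034 ] pred [ 0.4894 -0.2841]
-21.041818067643234 [ 0.5137 -0.2165  0.034 ]
large_bottle [array([ 0.554 , -0.1058,  0.121 ])] [ 0.5584 -0.0964]
small_bottle [array([ 0.5288, -0.1779,  0.078 ])] [ 0.5308 -0.1715]
brown_bottle [array([ 0.5023, -0.2515,  0.096 ])] [ 0.5032 -0.2465]
specimen_cup [array([ 0.4738, -0.3259,  0.073 ])] [ 0.4756 -0.3216]
```

```bash
sed -i 's/^C0=.*/C0=np.array([.5165,-.2105]);CY=-20.4/' h.py; python3 -c "
from h import *
delta(bay(C0,CY,.12),.235,CY)"
```

```text
t 3.0 pos [ 0.4705 -0.2127  0.4047] head -19.96 | turn az 0.44 then x y z mm [138.   42.3 169.7] open 0.0855 F [-0.  -0.7 -0.7] tilt [-0.001 -0.    -1.   ]
```

Emit:
jog_arm(rows=[0, 0, 0.4, 0, 0, 0, 1, 0, 0, 0, 35, 10.5, 0, 1, 0, 0, 0, 35, 10.5, 0, 1, 0, 0, 0, 35, 10.5, 0, 1, 0, 0, 0, 33, 10.8, 0, 1, 0, 0, 0, 0, 0, 20, 1, 0, 0, 0, 0, 0, 30, 1, 0, 0, 0, 0, 0, 20, 1, 0, 0, 0, 0, 0, 0, 1, 0, 0, 0, 0, 0, 0, 1])

```text
time: 4.0
position: [0.5584, -0.099, 0.335]
tool_rot: [[0.35, 0.937, -0.0], [0.937, -0.35, -0.0], [-0.0, -0.0, -1.0]]
contact_force: [0.6, 0.1, 0.2]
opening: 0.0856
grasp_force: 0.0
```

```bash
python3 -c "
from h import *
delta(bay(C0,CY,.12),.235,CY)
snap('wrist','w2.png')"
```

```text
t 4.0 pos [ 0.5584 -0.099   0.335 ] head -20.51 | turn az -0.11 then x y z mm [  0.9  -0.4 100. ] open 0.0856 F [0.6 0.1 0.2] tilt [-0. -0. -1.]
```

View pics/w2.png

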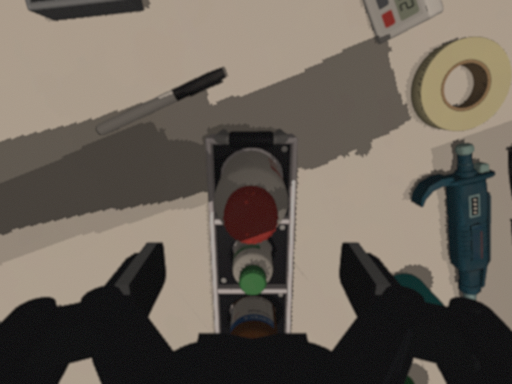

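The bottle's cap at (250,215) lies midway between the fingers, whose tips are at columns 164 and 341.

```bash
python3 -c "
from h import *
p=snap('wrist')
print(ray(p,250,215,.121),ray(p,253,281,.078),bay(C0,CY,.12),bay(C0,CY,.04))
print('rim',ray(p,215,139,.034),ray(p,294,138,.034),'mid',ray(p,254.5,138.5,.034),'outer pred',bay(C0,CY,.163))"
```

```text
[ 0.55868997 -0.09773538  0.121     ] [ 0.53302533 -0.17267154  0.078     ] [ 0.55832865 -0.09802616] [ 0.53044288 -0.17300872]
rim [ 0.54255655 -0.04918667  0.034     ] [ 0.61002224 -0.07352291  0.034     ] mid [ 0.57629801 -0.06135789  0.034     ] outer pred [ 0.57331724 -0.05772304]
```

Emit:
jog_arm(rows=[0, 0, 0, 0, 0, 20, 1, 0, 0, 0, 0, 0, 20, 1, 0, 0, 0, 0, 0, 20, 1, 0, 0, 0, 0, 0, 20, 1, 0, 0, 0, 0, 0, 20, 1, 0, 0, 0, 0, 0, 0, -1, 0, 0, 0, 0, 0, 0, -1, 0, 0, 0, 0, 0, 0, -1, 0, 0, 0, 0, 0, 0, -1, 0, 0, 0, 0, 0, 0, -1])

```text
time: 5.1
position: [0.559, -0.0978, 0.2365]
tool_rot: [[0.348, 0.937, 0.002], [0.937, -0.348, -0.0], [0.0, 0.002, -1.0]]
contact_force: [-1.9, 0.5, 7.0]
opening: 0.0539
grasp_force: 63.9
```

Emit:
jog_arm(rows=[0, 0, 0, 0, 0, 0, -1, 0, 0, 0, 0, 0, 0, -1, 0, 0, 0, 0, 0, -5, -1, 0, 0, 0, 0, 0, -10, -1, 0, 0, 0, 0, 0, -15, -1, 0, 0, 0, 0, 0, -25, -1, 0, 0, 0, 0, 0, -30, -1, 0, 0, 0, 0, 0, -25, -1, 0, 0, 0, 0, 0, 0, -1, 0, 0, 0, 0, 0, 0, -1])

```text
time: 6.1
position: [0.5584, -0.0978, 0.3454]
tool_rot: [[0.348, 0.937, 0.001], [0.937, -0.348, -0.0], [0.0, 0.001, -1.0]]
contact_force: [-0.3, 0.4, -2.7]
opening: 0.0535
grasp_force: 63.5
```

```bash
python3 -c "
from h import *
delta(bay(R0,RY,.12),.345,RY)
snap('wrist','w3.png')
p=snap('scene');cv2.imwrite('pics/s3.png',cv2.resize(p['image'][60:260,180:400,::-1],(660,600)))"
```

```text
t 6.1 pos [ 0.5584 -0.0978  0.3454] head -20.38 | turn az -5.48 then x y z mm [ 4.441e+02 -1.236e+02  4.000e-01] open 0.0535 F [-0.3  0.4 -2.7] tilt [ 0.     0.001 -1.   ]
```

View pics/s3.png

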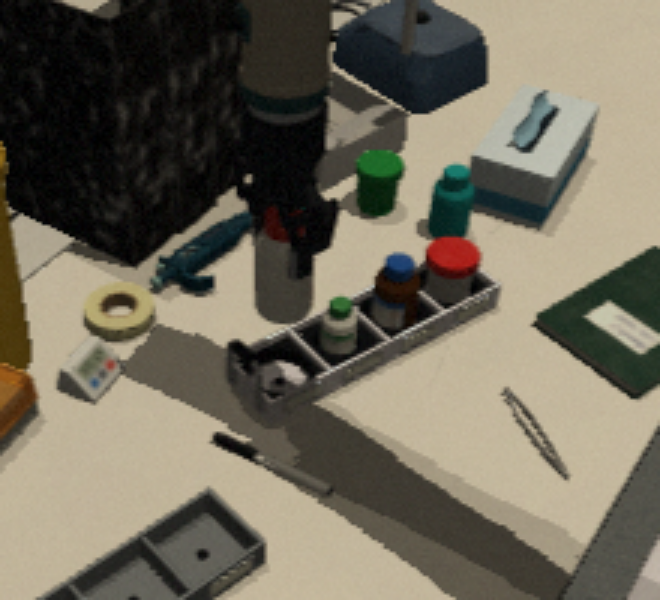

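Emit:
jog_arm(rows=[0, 0, -5.5, 0, 0, 0, -1, 0, 0, 0, 25, -7, 0, -1, 0, 0, 0, 45, -12.5, 0, -1, 0, 0, 0, 45, -12.5, 0, -1, 0, 0, 0, 45, -12.5, 0, -1, 0, 0, 0, 45, -12.5, 0, -1, 0, 0, 0, 45, -12.5, 0, -1, 0, 0, 0, 45, -12.5, 0, -1, 0, 0, 0, 25, -7, 0, -1, 0, 0, 0, 0, 0, 0, -1])

```text
time: 7.2
position: [0.5528, 0.2404, 0.3433]
tool_rot: [[0.249, 0.969, -0.002], [0.969, -0.249, 0.004], [0.003, -0.003, -1.0]]
contact_force: [0.1, 0.5, -1.5]
opening: 0.0533
grasp_force: 63.5
```

```bash
python3 -c "
from h import *
snap('top');p=snap('wrist','w4.png')
delta(bay(R0,RY,.12),.345,RY)
for y in (.163,.08,0): print(proj(p,[*bay(R0,RY,y),.034]))"
```

```text
t 7.3 pos [0.554  0.2347 0.3432] head -14.78 | turn az 0.12 then x y z mm [123.9 -33.8  -1.8] open 0.0538 F [ 0.3 -1.4 -2.8] tilt [-0.002 -0.002 -1.   ]
[[212.87827566 -16.79490681]]
[[216.03570595  91.08891024]]
[[218.58101655 178.05767803]]
```

View pics/w4.png

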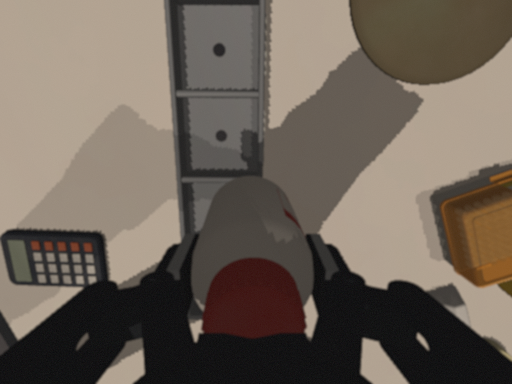

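```bash
python3 -c "
from h import *
p=snap('wrist')
for y in (.12,.04): print(proj(p,[*bay(R0,RY,y),.006]),bay(R0,RY,y))
print(ray(p,219,49,.006),ray(p,221,135,.006))
for x in(-.042,.042):
  a=np.radians(RY);print(proj(p,[*(bay(R0,RY,.08)+x*np.array([np.cos(a),np.sin(a)])),.034]))
g=p['image'].mean(2)
print(g[110,160:285].astype(int))
delta(bay(R0,RY,.12),.345,RY)"
```

```text
[[216.30964689  44.21952988]] [0.55315594 0.36316513]
[[218.97597268 130.66005734]] [0.53258531 0.28585504]
[0.5544224  0.35858627 0.006     ] [0.53333091 0.28113759 0.006     ]
[[166.92636584  87.9564843 ]]
[[261.38605845  88.06268422]]
[162 163 163 162 163 163 163 163 160 143 115 100 100  93  75  51  40  41
  41  41  41  46  54  59  59  60  64  74  90 101 104 105 104 103 105 106
 105 103 105 105 105 105 105 104 106 105 105 104 106 105 104 104 105 104
 104 104 105 105 105 105 105 105 107 105 107 105 105 106 105 105 106 105
 106 105 105 106 105 106 106 104 107 106 105 105 106 106 106 107 106 105
  98  93  90  90  90  84  81  87  95  99  90  82  84  95  93  91  91 102
 130 155 163 161 162 161 162 162 162 162 162 162 163 162 162 162 162]
t 7.35 pos [0.5544 0.2333 0.3434] head -14.9 | turn az -0.0 then x y z mm [125.1 -34.6  -1.6] open 0.0539 F [-1.2 -0.6 -2.2] tilt [-0.003 -0.002 -1.   ]
```

Emit:
jog_arm(rows=[0, 0, 0, 20, -5, 0, -1, 0, 0, 0, 32, -9, 0, -1, 0, 0, 0, 32, -9, 0, -1, 0, 0, 0, 25, -7, 0, -1, 0, 0, 0, 13.5, -3, 0, -1, 0, 0, 0, 0, 0, 15, -1, 0, 0, 0, 0, 0, 20, -1, 0, 0, 0, 0, 0, 15, -1, 0, 0, 0, 0, 0, 0, -1, 0, 0, 0, 0, 0, 0, -1])

```text
time: 8.35
position: [0.5546, 0.36, 0.2942]
tool_rot: [[0.258, 0.966, -0.001], [0.966, -0.258, -0.001], [-0.001, -0.0, -1.0]]
contact_force: [0.8, 0.4, -2.5]
opening: 0.0539
grasp_force: 63.5
```

```bash
sed -i 's/^R0=.*/R0=np.array([.5233,.2442]);RY=-14.9/' h.py; python3 -c "
from h import *
delta(bay(R0,RY,.12),.237,RY)
p=snap('wrist','w5.png')
print(proj(p,[*bay(R0,RY,.163),.034]),proj(p,[*bay(R0,RY,.12),.034]))"
```

```text
t 8.35 pos [0.5546 0.36   0.2942] head -14.96 | turn az -0.06 then x y z mm [ 0.  -0.5 57.2] open 0.0539 F [ 0.8  0.4 -2.5] tilt [-0.001 -0.    -1.   ]
[[250.66608826 141.8583086 ]] [[250.85354348 194.97615457]]
```

View pics/w5.png

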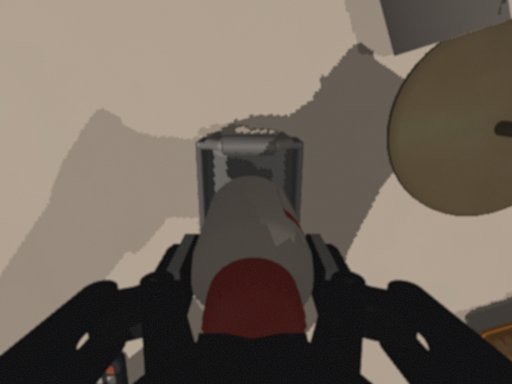

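The rack end is centred at column 250, which matches the prediction, so I'm lowering the bottle.

Emit:
jog_arm(rows=[0, 0, 0, 0, 0, 10, -1, 0, 0, 0, 0, 0, 15, -1, 0, 0, 0, 0, 0, 12, -1, 0, 0, 0, 0, 0, 8, -1, 0, 0, 0, 0, 0, 4, -1, 0, 0, 0, 0, 0, 3, -1, 0, 0, 0, 0, 0, 2, -1, 0, 0, 0, 0, 0, 1.5, -1, 0, 0, 0, 0, 0, 0.5, -1, 0, 0, 0, 0, 0, 0, -1])

```text
time: 9.4
position: [0.5542, 0.3614, 0.2389]
tool_rot: [[0.257, 0.966, 0.0], [0.966, -0.257, 0.0], [0.0, 0.0, -1.0]]
contact_force: [0.7, -1.1, -2.2]
opening: 0.0534
grasp_force: 63.5
```

Emit:
jog_arm(rows=[0, 0, 0, 0, 0, 0.5, -1, 0, 0, 0, 0, 0, 0.5, -1, 0, 0, 0, 0, 0, 0.5, -1, 0, 0, 0, 0, 0, 0.5, -1, 0, 0, 0, 0, 0, 0.5, -1, 0, 0, 0, 0, 0, 0, -1, 0, 0, 0, 0, 0, 0, -1, 0, 0, 0, 0, 0, 0, -1, 0, 0, 0, 0, 0, 0, -1, 0, 0, 0, 0, 0, 0, -1])

```text
time: 10.4
position: [0.5542, 0.3614, 0.2366]
tool_rot: [[0.257, 0.966, 0.0], [0.966, -0.257, 0.0], [0.0, 0.0, -1.0]]
contact_force: [-1.5, -0.3, 4.7]
opening: 0.0537
grasp_force: 64.2
```

Emit:
jog_arm(rows=[0, 0, 0, 0, 0, 0, 1, 0, 0, 0, 0, 0, 0, 1, 0, 0, 0, 0, 0, 0, 1, 0, 0, 0, 0, 0, 0, 1, 0, 0, 0, 0, 0, -10, 1, 0, 0, 0, 0, 0, -20, 1, 0, 0, 0, 0, 0, -30, 1, 0, 0, 0, 0, 0, -30, 1, 0, 0, 0, 0, 0, -20, 1, 0, 0, 0, 0, 0, 0, 1])

```text
time: 11.4
position: [0.5551, 0.3622, 0.3505]
tool_rot: [[0.257, 0.966, 0.006], [0.966, -0.257, 0.004], [0.006, 0.005, -1.0]]
contact_force: [0.9, 0.1, 0.6]
opening: 0.085
grasp_force: 0.0
```

```bash
python3 -c "
from h import *
delta(bay(C0,CY,.04),.32,CY)
p=snap('wrist');t=snap('top')
for q in(p,t):
  for r in nets.boxes_of(q,'large_bottle')[:2]: print(np.round(r['rect'],1),round(r['confidence'],2))
  print('pred cap', proj(q,[*bay(R0,RY,.12),.121]))"
```

```text
t 11.4 pos [0.5551 0.3622 0.3505] head -14.88 | turn az 5.52 then x y z mm [-510.2  163.5   30.5] open 0.085 F [0.9 0.1 0.6] tilt [ 0.006  0.005 -1.   ]
[213.5 151.7 286.4 238.8] 0.82
pred cap [[249.14927027 213.01475044]]
[ 80.8 183.4 110.7 205.6] 0.8
[282.6 201.2 298.6 217.9] 0.33
pred cap [[ 88.75544841 191.45895673]]
```

Emit:
jog_arm(rows=[0, 0, 5.5, 0, 0, 0, 1, 0, 0, 0, -30, 10, 0, 1, 0, 0, 0, -47, 15, 0, 1, 0, 0, 0, -47, 15, 0, 1, 0, 0, 0, -47, 15, 0, 1, 0, 0, 0, -47, 15, 0, 1, 0, 0, 0, -47, 15, 0, 1, 0, 0, 0, -47, 15, 0, 1, 0, 0, 0, -47, 15, 0, 1, 0, 0, 0, -47, 15, 0, 1])

```text
time: 12.6
position: [0.5339, -0.0665, 0.3451]
tool_rot: [[0.348, 0.938, -0.002], [0.938, -0.348, 0.0], [-0.0, -0.002, -1.0]]
contact_force: [0.8, -0.2, 0.7]
opening: 0.0855
grasp_force: 0.0
```

Emit:
jog_arm(rows=[0, 0, 0, -45, 15, 0, 1, 0, 0, 0, -35, 11, 0, 1, 0, 0, 0, -20, 7, 10, 1, 0, 0, 0, 0, 0, 15, 1, 0, 0, 0, 0, 0, 0, 1, 0, 0, 0, 0, 0, 0, 1, 0, 0, 0, 0, 0, 0, 1, 0, 0, 0, 0, 0, 0, 1, 0, 0, 0, 0, 0, 0, 1, 0, 0, 0, 0, 0, 0, 1])

```text
time: 13.6
position: [0.5309, -0.1695, 0.3216]
tool_rot: [[0.348, 0.938, 0.001], [0.938, -0.348, -0.0], [0.0, 0.001, -1.0]]
contact_force: [-0.4, 0.9, 1.0]
opening: 0.0855
grasp_force: 0.0
```

```bash
python3 -c "
from h import *
delta(bay(C0,CY,.04),.211,CY)
p=snap('wrist','w6.png')
for n in ('small_bottle','brown_bottle','specimen_cup'):
  for r in nets.boxes_of(p,n)[:2]: print(n,np.round(r['rect'],1),round(r['confidence'],2))
print('pred cap', proj(p,[*bay(C0,CY,.04),.078]))"
```

```text
t 13.6 pos [ 0.5309 -0.1695  0.3216] head -20.34 | turn az 0.06 then x y z mm [ -3.5   0.8 110.6] open 0.0855 F [-0.4  0.9  1. ] tilt [ 0.     0.001 -1.   ]
small_bottle [232.3 166.6 276.7 220.6] 0.74
brown_bottle [394.7 219.5 496.7 301.6] 0.89
brown_bottle [226.  238.8 280.3 324.6] 0.77
specimen_cup [232.2 315.9 281.1 335.7] 0.88
specimen_cup [407.6 355.9 447.2 382.3] 0.6
pred cap [[251.99847485 206.43396874]]
```

View pics/w6.png

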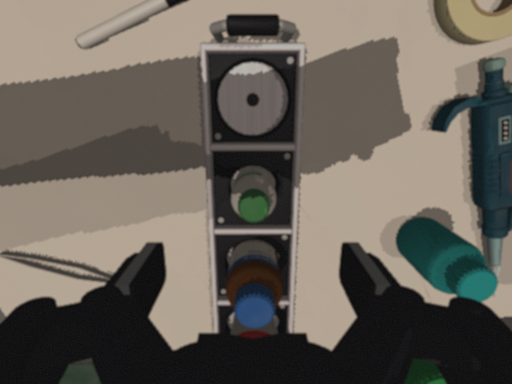

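The small bottle's green cap is at (253,206), and the prediction was (252,206).

Emit:
jog_arm(rows=[0, 0, 0, -3.5, 0.5, 10, 1, 0, 0, 0, 0, 0, 25, 1, 0, 0, 0, 0, 0, 30, 1, 0, 0, 0, 0, 0, 25, 1, 0, 0, 0, 0, 0, 15, 1, 0, 0, 0, 0, 0, 5, 1, 0, 0, 0, 0, 0, 0, -1, 0, 0, 0, 0, 0, 0, -1, 0, 0, 0, 0, 0, 0, -1, 0, 0, 0, 0, 0, 0, -1])

```text
time: 14.8
position: [0.5304, -0.1734, 0.2126]
tool_rot: [[0.348, 0.937, 0.002], [0.937, -0.348, -0.001], [-0.0, 0.002, -1.0]]
contact_force: [-0.1, -0.4, 1.9]
opening: 0.0348
grasp_force: 59.6
```

Emit:
jog_arm(rows=[0, 0, 0, 0, 0, 0, -1, 0, 0, 0, 0, 0, 0, -1, 0, 0, 0, 0, 0, 0, -1, 0, 0, 0, 0, 0, -5, -1, 0, 0, 0, 0, 0, -10, -1, 0, 0, 0, 0, 0, -20, -1, 0, 0, 0, 0, 0, -30, -1, 0, 0, 0, 0, 0, -30, -1, 0, 0, 0, 0, 0, -15, -1, 0, 0, 0, 0, 0, 0, -1])

```text
time: 15.8
position: [0.5309, -0.1735, 0.3242]
tool_rot: [[0.348, 0.937, 0.006], [0.937, -0.348, -0.002], [0.0, 0.006, -1.0]]
contact_force: [0.2, 0.6, -0.5]
opening: 0.0349
grasp_force: 60.0
```

```bash
python3 -c "
from h import *
delta(bay(R0,RY,.04),.32,RY)
p=snap('wrist')
for r in nets.boxes_of(p,'small_bottle')[:2]: print(np.round(r['rect'],1),round(r['confidence'],2))"
```

```text
t 15.8 pos [ 0.5309 -0.1735  0.3242] head -20.38 | turn az -5.48 then x y z mm [ 441.7 -114.7    4.2] open 0.0349 F [ 0.2  0.6 -0.5] tilt [ 0.     0.006 -1.   ]
[214.  198.9 288.7 312.5] 0.75
[217.1 284.7 222.6 291.9] 0.15
```

Emit:
jog_arm(rows=[0, 0, -5.5, 0, 0, 0, -1, 0, 0, 0, 25, -7, 0, -1, 0, 0, 0, 47, -12.2, 0, -1, 0, 0, 0, 47, -12.2, 0, -1, 0, 0, 0, 47, -12.2, 0, -1, 0, 0, 0, 47, -12.2, 0, -1, 0, 0, 0, 47, -12.2, 0, -1, 0, 0, 0, 47, -12.2, 0, -1, 0, 0, 0, 47, -12.2, 0, -1, 0, 0, 0, 45, -12, 0, -1])

```text
time: 16.9
position: [0.5307, 0.2412, 0.3197]
tool_rot: [[0.256, 0.967, -0.002], [0.967, -0.256, -0.001], [-0.002, -0.002, -1.0]]
contact_force: [0.8, -0.4, -1.0]
opening: 0.0353
grasp_force: 60.0
```

Emit:
jog_arm(rows=[0, 0, 0, 28, -7, 0, -1, 0, 0, 0, 14, -3, 0, -1, 0, 0, 0, 0, 0, 10, -1, 0, 0, 0, 0, 0, 20, -1, 0, 0, 0, 0, 0, 20, -1, 0, 0, 0, 0, 0, 10, -1, 0, 0, 0, 0, 0, 0, -1, 0, 0, 0, 0, 0, 0, -1, 0, 0, 0, 0, 0, 0, -1, 0, 0, 0, 0, 0, 0, -1])

```text
time: 17.9
position: [0.533, 0.2824, 0.2622]
tool_rot: [[0.257, 0.966, 0.002], [0.966, -0.257, 0.001], [0.001, 0.001, -1.0]]
contact_force: [0.2, -0.6, -1.8]
opening: 0.0349
grasp_force: 60.0
```

```bash
python3 -c "
from h import *
delta(bay(R0,RY,.04),.2126,RY)"
```

```text
t 17.9 pos [0.533  0.2824 0.2622] head -14.89 | turn az 0.01 then x y z mm [ 0.6  0.4 49.6] open 0.0349 F [ 0.2 -0.6 -1.8] tilt [ 0.001  0.001 -1.   ]
```

Emit:
jog_arm(rows=[0, 0, 0, 0, 0, 8, -1, 0, 0, 0, 0, 0, 14, -1, 0, 0, 0, 0, 0, 12, -1, 0, 0, 0, 0, 0, 6, -1, 0, 0, 0, 0, 0, 4, -1, 0, 0, 0, 0, 0, 2.5, -1, 0, 0, 0, 0, 0, 1, -1, 0, 0, 0, 0, 0, 0.8, -1, 0, 0, 0, 0, 0, 0, -1, 0, 0, 0, 0, 0, 0, -1])

```text
time: 18.9
position: [0.5328, 0.2824, 0.2133]
tool_rot: [[0.257, 0.966, 0.001], [0.966, -0.257, 0.0], [0.0, 0.001, -1.0]]
contact_force: [1.5, 0.1, -0.7]
opening: 0.0351
grasp_force: 60.0
```

Emit:
jog_arm(rows=[0, 0, 0, 0, 0, 0.5, -1, 0, 0, 0, 0, 0, 0.5, -1, 0, 0, 0, 0, 0, 0.5, -1, 0, 0, 0, 0, 0, 0, -1, 0, 0, 0, 0, 0, 0, -1, 0, 0, 0, 0, 0, 0, -1, 0, 0, 0, 0, 0, 0, -1, 0, 0, 0, 0, 0, 0, -1, 0, 0, 0, 0, 0, 0, -1, 0, 0, 0, 0, 0, 0, -1])

```text
time: 19.9
position: [0.5328, 0.2825, 0.2126]
tool_rot: [[0.257, 0.966, 0.001], [0.966, -0.257, 0.0], [0.0, 0.001, -1.0]]
contact_force: [-1.9, -0.4, 8.2]
opening: 0.0352
grasp_force: 60.9
```

Contact force has risen, so it's on the floor. I'll release and lift.

Emit:
jog_arm(rows=[0, 0, 0, 0, 0, 0, 1, 0, 0, 0, 0, 0, 0, 1, 0, 0, 0, 0, 0, 0, 1, 0, 0, 0, 0, 0, 0, 1, 0, 0, 0, 0, 0, 0, 1, 0, 0, 0, 0, 0, -10, 1, 0, 0, 0, 0, 0, -30, 1, 0, 0, 0, 0, 0, -45, 1, 0, 0, 0, 0, 0, -25, 1, 0, 0, 0, 0, 0, 0, 1])

```text
time: 20.9
position: [0.5339, 0.2833, 0.3263]
tool_rot: [[0.257, 0.966, 0.008], [0.966, -0.257, 0.004], [0.006, 0.006, -1.0]]
contact_force: [0.7, 1.2, -0.2]
opening: 0.0853
grasp_force: 0.0
```

```bash
python3 -c "
from h import *
delta(bay(C0,CY,-.04),.32,CY)
p=snap('wrist');t=snap('top')
for q in(p,t):
  for r in nets.boxes_of(q,'small_bottle')[:2]: print(np.round(r['rect'],1),round(r['confidence'],2))
  print('pred cap', proj(q,[*bay(R0,RY,.04),.078]))"
```

```text
t 20.9 pos [0.5339 0.2833 0.3263] head -14.88 | turn az 5.52 then x y z mm [-508.9  155.8    6.3] open 0.0853 F [ 0.7  1.2 -0.2] tilt [ 0.006  0.006 -1.   ]
[225.7 164.6 272.1 218.2] 0.96
pred cap [[248.95310725 202.58215138]]
[116.8 196.9 135.2 212.9] 0.71
[307.4 201.2 337.6 234. ] 0.6
pred cap [[122.89755747 201.62103551]]
```

Emit:
jog_arm(rows=[0, 0, 5.5, 0, 0, 0, 1, 0, 0, 0, -30, 9, 0, 1, 0, 0, 0, -47, 14.5, 0, 1, 0, 0, 0, -47, 14.5, 0, 1, 0, 0, 0, -47, 14.5, 0, 1, 0, 0, 0, -47, 14.5, 0, 1, 0, 0, 0, -47, 14.5, 0, 1, 0, 0, 0, -47, 14.5, 0, 1, 0, 0, 0, -47, 14.5, 0, 1, 0, 0, 0, -47, 14.5, 0, 1])

```text
time: 22.1
position: [0.5077, -0.1436, 0.3202]
tool_rot: [[0.348, 0.938, -0.002], [0.938, -0.348, 0.001], [-0.0, -0.003, -1.0]]
contact_force: [1.5, -0.3, -0.5]
opening: 0.0851
grasp_force: 0.0
```

Emit:
jog_arm(rows=[0, 0, 0, -47, 14.5, 0, 1, 0, 0, 0, -35, 11, 0, 1, 0, 0, 0, -20, 5, 0, 1, 0, 0, 0, 0, 0, 0, 1, 0, 0, 0, 0, 0, 0, 1, 0, 0, 0, 0, 0, 0, 1, 0, 0, 0, 0, 0, 0, 1, 0, 0, 0, 0, 0, 0, 1, 0, 0, 0, 0, 0, 0, 1, 0, 0, 0, 0, 0, 0, 1])

```text
time: 23.1
position: [0.5017, -0.2476, 0.3215]
tool_rot: [[0.348, 0.938, 0.0], [0.938, -0.348, -0.0], [-0.0, 0.0, -1.0]]
contact_force: [0.2, 0.3, 0.2]
opening: 0.0855
grasp_force: 0.0
```

```bash
python3 -c "
from h import *
delta(bay(C0,CY,-.04),.22,CY)
p=snap('wrist','w7.png')
for n in ('brown_bottle','specimen_cup'):
  for r in nets.boxes_of(p,n)[:2]: print(n,np.round(r['rect'],1),round(r['confidence'],2))
print('pred cap', proj(p,[*bay(C0,CY,-.04),.096]))"
```

```text
t 23.1 pos [ 0.5017 -0.2476  0.3215] head -20.34 | turn az 0.06 then x y z mm [ -0.    0.9 101.5] open 0.0855 F [0.2 0.3 0.2] tilt [-0.  0. -1.]
brown_bottle [316.5 303.1 355.9 345.7] 0.95
brown_bottle [224.3 153.8 285.7 233.1] 0.89
specimen_cup [403.2 272.1 460.3 304.8] 0.69
specimen_cup [218.2 234.5 293.7 317.6] 0.63
pred cap [[252.38047065 210.5683075 ]]
```

View pics/w7.png

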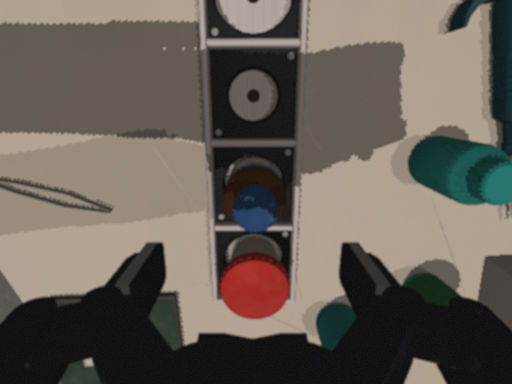

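The blue cap at (255,208) matches the prediction of (252,211), so I'm descending.

Emit:
jog_arm(rows=[0, 0, 0, 0, 1, 10, 1, 0, 0, 0, 0, 0, 25, 1, 0, 0, 0, 0, 0, 30, 1, 0, 0, 0, 0, 0, 20, 1, 0, 0, 0, 0, 0, 11, 1, 0, 0, 0, 0, 0, 5, 1, 0, 0, 0, 0, 0, 0, -1, 0, 0, 0, 0, 0, 0, -1, 0, 0, 0, 0, 0, 0, -1, 0, 0, 0, 0, 0, 0, -1])

```text
time: 24.25
position: [0.503, -0.2485, 0.2218]
tool_rot: [[0.348, 0.937, 0.002], [0.937, -0.348, -0.001], [-0.0, 0.002, -1.0]]
contact_force: [-1.6, 0.7, 5.8]
opening: 0.0467
grasp_force: 62.2
```

Emit:
jog_arm(rows=[0, 0, 0, 0, 0, 0, -1, 0, 0, 0, 0, 0, 0, -1, 0, 0, 0, 0, 0, 0, -1, 0, 0, 0, 0, 0, -5, -1, 0, 0, 0, 0, 0, -10, -1, 0, 0, 0, 0, 0, -20, -1, 0, 0, 0, 0, 0, -30, -1, 0, 0, 0, 0, 0, -30, -1, 0, 0, 0, 0, 0, -15, -1, 0, 0, 0, 0, 0, 0, -1])

```text
time: 25.25
position: [0.5033, -0.2487, 0.3334]
tool_rot: [[0.348, 0.937, 0.005], [0.937, -0.348, -0.002], [-0.0, 0.006, -1.0]]
contact_force: [0.6, -0.2, -1.3]
opening: 0.047
grasp_force: 61.9
```

```bash
python3 -c "
from h import *
delta(bay(R0,RY,-.04),.33,RY)"
```

```text
t 25.25 pos [ 0.5033 -0.2487  0.3334] head -20.39 | turn az -5.49 then x y z mm [ 441.5 -107.4    3.4] open 0.047 F [ 0.6 -0.2 -1.3] tilt [-0.     0.006 -1.   ]
```

Emit:
jog_arm(rows=[0, 0, -5.5, 0, 0, 0, -1, 0, 0, 0, 25, -6.4, 0, -1, 0, 0, 0, 47, -11.4, 0, -1, 0, 0, 0, 47, -11.4, 0, -1, 0, 0, 0, 47, -11.4, 0, -1, 0, 0, 0, 47, -11.4, 0, -1, 0, 0, 0, 47, -11.4, 0, -1, 0, 0, 0, 47, -11.4, 0, -1, 0, 0, 0, 47, -11.4, 0, -1, 0, 0, 0, 45, -11, 0, -1])

```text
time: 26.25
position: [0.5103, 0.1642, 0.3296]
tool_rot: [[0.256, 0.967, -0.001], [0.967, -0.256, -0.0], [-0.001, -0.001, -1.0]]
contact_force: [0.9, 0.1, -1.2]
opening: 0.0467
grasp_force: 61.8
```

Emit:
jog_arm(rows=[0, 0, 0, 28, -7, 0, -1, 0, 0, 0, 14, -3, 0, -1, 0, 0, 0, 0, 0, 10, -1, 0, 0, 0, 0, 0, 20, -1, 0, 0, 0, 0, 0, 20, -1, 0, 0, 0, 0, 0, 10, -1, 0, 0, 0, 0, 0, 0, -1, 0, 0, 0, 0, 0, 0, -1, 0, 0, 0, 0, 0, 0, -1, 0, 0, 0, 0, 0, 0, -1])

```text
time: 27.25
position: [0.5125, 0.2053, 0.2713]
tool_rot: [[0.257, 0.966, 0.002], [0.966, -0.257, 0.001], [0.001, 0.001, -1.0]]
contact_force: [0.0, -0.1, -1.0]
opening: 0.0468
grasp_force: 61.9
```

```bash
python3 -c "
from h import *
delta(bay(R0,RY,-.04),.2218,RY)"
```

```text
t 27.25 pos [0.5125 0.2053 0.2713] head -14.89 | turn az 0.01 then x y z mm [ 0.4  0.4 49.5] open 0.0468 F [ 0.  -0.1 -1. ] tilt [ 0.001  0.001 -1.   ]
```

Emit:
jog_arm(rows=[0, 0, 0, 0, 0, 8, -1, 0, 0, 0, 0, 0, 14, -1, 0, 0, 0, 0, 0, 12, -1, 0, 0, 0, 0, 0, 6, -1, 0, 0, 0, 0, 0, 4, -1, 0, 0, 0, 0, 0, 2.5, -1, 0, 0, 0, 0, 0, 1, -1, 0, 0, 0, 0, 0, 0.8, -1, 0, 0, 0, 0, 0, 0.5, -1, 0, 0, 0, 0, 0, 0, -1])

```text
time: 28.25
position: [0.5123, 0.2054, 0.2219]
tool_rot: [[0.257, 0.966, 0.001], [0.966, -0.257, 0.0], [0.0, 0.001, -1.0]]
contact_force: [0.1, 0.1, -1.4]
opening: 0.0469
grasp_force: 61.9
```

Emit:
jog_arm(rows=[0, 0, 0, 0, 0, 0.5, -1, 0, 0, 0, 0, 0, 0.5, -1, 0, 0, 0, 0, 0, 0, -1, 0, 0, 0, 0, 0, 0, -1, 0, 0, 0, 0, 0, 0, -1, 0, 0, 0, 0, 0, 0, -1, 0, 0, 0, 0, 0, 0, -1, 0, 0, 0, 0, 0, 0, -1, 0, 0, 0, 0, 0, 0, -1, 0, 0, 0, 0, 0, 0, -1])

```text
time: 29.25
position: [0.5122, 0.2055, 0.2218]
tool_rot: [[0.257, 0.966, 0.001], [0.966, -0.257, 0.0], [0.0, 0.001, -1.0]]
contact_force: [-2.6, 0.0, 9.2]
opening: 0.0467
grasp_force: 63.0
```

Contact again, so I'll release and lift.

Emit:
jog_arm(rows=[0, 0, 0, 0, 0, 0, 1, 0, 0, 0, 0, 0, 0, 1, 0, 0, 0, 0, 0, 0, 1, 0, 0, 0, 0, 0, 0, 1, 0, 0, 0, 0, 0, 0, 1, 0, 0, 0, 0, 0, -10, 1, 0, 0, 0, 0, 0, -30, 1, 0, 0, 0, 0, 0, -40, 1, 0, 0, 0, 0, 0, -20, 1, 0, 0, 0, 0, 0, 0, 1])

```text
time: 30.25
position: [0.5132, 0.206, 0.3243]
tool_rot: [[0.257, 0.966, 0.006], [0.966, -0.257, 0.003], [0.004, 0.005, -1.0]]
contact_force: [0.5, -0.5, -0.6]
opening: 0.0852
grasp_force: 0.0
```

```bash
python3 -c "
from h import *
delta(bay(C0,CY,-.12),.32,CY)
p=snap('wrist');t=snap('top')
for q in(p,t):
  for r in nets.boxes_of(q,'brown_bottle')[:4]: print(np.round(r['rect'],1),round(r['confidence'],2))
  print('pred cap', proj(q,[*bay(R0,RY,-.04),.096]))"
```

```text
t 30.25 pos [0.5132 0.206  0.3243] head -14.88 | turn az 5.52 then x y z mm [-509.2  148.3    4.3] open 0.0852 F [ 0.5 -0.5 -0.6] tilt [ 0.004  0.005 -1.   ]
[219.1 157.3 281.8 229.9] 0.92
pred cap [[249.3607722  210.92050751]]
[326.6 144.4 347.5 168.4] 0.84
[380.2 196.2 403.8 214.4] 0.77
[142.8 198.6 167.  220.9] 0.64
pred cap [[150.33149279 209.11636205]]
```

Emit:
jog_arm(rows=[0, 0, 5.5, 0, 0, 0, 1, 0, 0, 0, -30, 9, 0, 1, 0, 0, 0, -47, 13.7, 0, 1, 0, 0, 0, -47, 13.7, 0, 1, 0, 0, 0, -47, 13.7, 0, 1, 0, 0, 0, -47, 13.7, 0, 1, 0, 0, 0, -47, 13.7, 0, 1, 0, 0, 0, -47, 13.7, 0, 1, 0, 0, 0, -47, 13.7, 0, 1, 0, 0, 0, -47, 13.7, 0, 1])

```text
time: 31.45
position: [0.4811, -0.2183, 0.3194]
tool_rot: [[0.348, 0.938, -0.002], [0.938, -0.348, 0.001], [0.0, -0.003, -1.0]]
contact_force: [1.3, -0.2, -0.5]
opening: 0.0858
grasp_force: 0.0
```

Emit:
jog_arm(rows=[0, 0, 0, -47, 13.7, 0, 1, 0, 0, 0, -35, 10, 0, 1, 0, 0, 0, -20, 5, 0, 1, 0, 0, 0, 0, 0, 0, 1, 0, 0, 0, 0, 0, 0, 1, 0, 0, 0, 0, 0, 0, 1, 0, 0, 0, 0, 0, 0, 1, 0, 0, 0, 0, 0, 0, 1, 0, 0, 0, 0, 0, 0, 1, 0, 0, 0, 0, 0, 0, 1])

```text
time: 32.45
position: [0.4735, -0.3218, 0.3207]
tool_rot: [[0.348, 0.938, 0.0], [0.938, -0.348, -0.0], [-0.0, 0.0, -1.0]]
contact_force: [0.7, -0.4, 0.7]
opening: 0.0852
grasp_force: 0.0
```

```bash
python3 -c "
from h import *
delta(bay(C0,CY,-.12),.213,CY)
p=snap('wrist','w8.png')
for r in nets.boxes_of(p,'specimen_cup')[:2]: print(np.round(r['rect'],1),round(r['confidence'],2))
print('pred cap', proj(p,[*bay(C0,CY,-.12),.073]))"
```

```text
t 32.45 pos [ 0.4735 -0.3218  0.3207] head -20.34 | turn az 0.06 then x y z mm [ -0.7   1.5 107.7] open 0.0852 F [ 0.7 -0.4  0.7] tilt [-0.  0. -1.]
[216.9 157.9 297.2 237.1] 0.92
[415.1 204.1 512.  288.4] 0.57
pred cap [[253.12721393 201.27760039]]
```

View pics/w8.png

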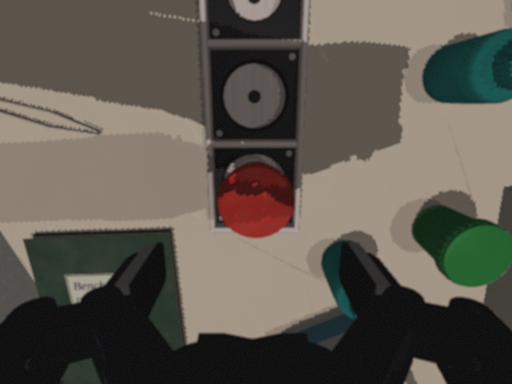

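```bash
python3 -c "
from h import *
t=snap('top')
s=ctrl.state();R=np.array(s['tool_rot'])
for r in nets.boxes_of(t,'brown_bottle')[:4]:
  l,a,b,c=r['rect'];
  for z,u,v in((.09,b-8,a+8),(.045,(l+b)/2,(a+c)/2)):
    X=ray(t,u,v,z);print(np.round(r['rect']),X.round(3),(1000*R.T@(X-s['position'])).round())
p=snap('wrist');q=ray(p,256,199,.073);print(q,bay(C0,CY,-.12))"
```

```text
[143. 200. 167. 219.] [0.515 0.184 0.09 ] [ 489. -137.  231.]
[143. 200. 167. 219.] [0.516 0.203 0.045] [ 507. -143.  276.]
[327. 146. 345. 166.] [ 0.667 -0.284  0.09 ] [103. 168. 231.]
[327. 146. 345. 166.] [ 0.671 -0.289  0.045] [ 99. 174. 276.]
[ 0.47724112 -0.32231419  0.073     ] [ 0.47467135 -0.32297384]
```

The red lid at (256,199) sits about 2.5 mm to the tool's +y side, and the turquoise bottle stands well clear.

Emit:
jog_arm(rows=[0, 0, 0, 0, 2.5, 10, 1, 0, 0, 0, 0, 0, 25, 1, 0, 0, 0, 0, 0, 30, 1, 0, 0, 0, 0, 0, 25, 1, 0, 0, 0, 0, 0, 12, 1, 0, 0, 0, 0, 0, 5, 1, 0, 0, 0, 0, 0, 0, -1, 0, 0, 0, 0, 0, 0, -1, 0, 0, 0, 0, 0, 0, -1, 0, 0, 0, 0, 0, 0, -1])

```text
time: 33.7
position: [0.4762, -0.3232, 0.2151]
tool_rot: [[0.348, 0.937, 0.002], [0.937, -0.348, -0.001], [-0.0, 0.002, -1.0]]
contact_force: [-0.7, 1.2, 6.1]
opening: 0.0574
grasp_force: 64.4
```

Emit:
jog_arm(rows=[0, 0, 0, 0, 0, 0, -1, 0, 0, 0, 0, 0, 0, -1, 0, 0, 0, 0, 0, 0, -1, 0, 0, 0, 0, 0, -5, -1, 0, 0, 0, 0, 0, -10, -1, 0, 0, 0, 0, 0, -20, -1, 0, 0, 0, 0, 0, -30, -1, 0, 0, 0, 0, 0, -30, -1, 0, 0, 0, 0, 0, -15, -1, 0, 0, 0, 0, 0, 0, -1])

```text
time: 34.7
position: [0.4765, -0.3235, 0.3267]
tool_rot: [[0.348, 0.937, 0.005], [0.937, -0.348, -0.003], [-0.001, 0.006, -1.0]]
contact_force: [-0.4, -0.9, -0.8]
opening: 0.0572
grasp_force: 64.1
```

```bash
python3 -c "
from h import *
delta(bay(R0,RY,-.12),.32,RY)
snap('wrist','w9.png')"
```

```text
t 34.7 pos [ 0.4765 -0.3235  0.3267] head -20.39 | turn az -5.49 then x y z mm [ 440.6 -100.7    6.7] open 0.0572 F [-0.4 -0.9 -0.8] tilt [-0.001  0.006 -1.   ]
```

View pics/w9.png

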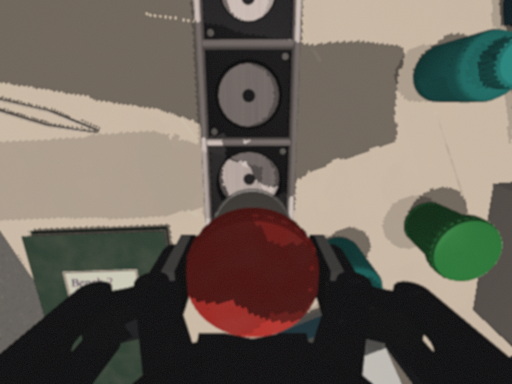

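The cup is held level by its lid at (252,272), and the last collar is empty.

Emit:
jog_arm(rows=[0, 0, -5.5, 0, 0, 0, -1, 0, 0, 0, 25, -6, 0, -1, 0, 0, 0, 47, -10.7, 0, -1, 0, 0, 0, 47, -10.7, 0, -1, 0, 0, 0, 47, -10.7, 0, -1, 0, 0, 0, 47, -10.7, 0, -1, 0, 0, 0, 47, -10.7, 0, -1, 0, 0, 0, 47, -10.7, 0, -1, 0, 0, 0, 47, -10.7, 0, -1, 0, 0, 0, 45, -10, 0, -1])

```text
time: 35.75
position: [0.4895, 0.0879, 0.3226]
tool_rot: [[0.256, 0.967, -0.002], [0.967, -0.256, -0.0], [-0.001, -0.002, -1.0]]
contact_force: [1.5, -0.0, -0.4]
opening: 0.057
grasp_force: 64.1
```

Emit:
jog_arm(rows=[0, 0, 0, 28, -6.5, 0, -1, 0, 0, 0, 14, -3, 0, -1, 0, 0, 0, 0, 0, 10, -1, 0, 0, 0, 0, 0, 20, -1, 0, 0, 0, 0, 0, 20, -1, 0, 0, 0, 0, 0, 10, -1, 0, 0, 0, 0, 0, 0, -1, 0, 0, 0, 0, 0, 0, -1, 0, 0, 0, 0, 0, 0, -1, 0, 0, 0, 0, 0, 0, -1])

```text
time: 36.75
position: [0.4922, 0.1289, 0.2644]
tool_rot: [[0.257, 0.966, 0.002], [0.966, -0.257, 0.0], [0.001, 0.001, -1.0]]
contact_force: [-0.5, -0.6, -1.4]
opening: 0.0573
grasp_force: 64.1
```

```bash
python3 -c "
from h import *
delta(bay(R0,RY,-.12),.2151,RY)"
```

```text
t 36.75 pos [0.4922 0.1289 0.2644] head -14.89 | turn az 0.01 then x y z mm [-0.6  0.4 49.3] open 0.0573 F [-0.5 -0.6 -1.4] tilt [ 0.001  0.001 -1.   ]
```

Emit:
jog_arm(rows=[0, 0, 0, 0, 0, 8, -1, 0, 0, 0, 0, 0, 14, -1, 0, 0, 0, 0, 0, 12, -1, 0, 0, 0, 0, 0, 6, -1, 0, 0, 0, 0, 0, 4, -1, 0, 0, 0, 0, 0, 2.5, -1, 0, 0, 0, 0, 0, 1, -1, 0, 0, 0, 0, 0, 0.8, -1, 0, 0, 0, 0, 0, 0.5, -1, 0, 0, 0, 0, 0, 0, -1])

```text
time: 37.75
position: [0.492, 0.1291, 0.2152]
tool_rot: [[0.257, 0.967, 0.001], [0.967, -0.257, 0.0], [0.0, 0.001, -1.0]]
contact_force: [-0.9, -0.0, 1.4]
opening: 0.0574
grasp_force: 64.3
```

Emit:
jog_arm(rows=[0, 0, 0, 0, 0, 0.5, -1, 0, 0, 0, 0, 0, 0.5, -1, 0, 0, 0, 0, 0, 0, -1, 0, 0, 0, 0, 0, 0, -1, 0, 0, 0, 0, 0, 0, -1, 0, 0, 0, 0, 0, 0, -1, 0, 0, 0, 0, 0, 0, -1, 0, 0, 0, 0, 0, 0, -1, 0, 0, 0, 0, 0, 0, -1, 0, 0, 0, 0, 0, 0, -1])

```text
time: 38.75
position: [0.4919, 0.1292, 0.2151]
tool_rot: [[0.257, 0.967, 0.001], [0.967, -0.257, 0.0], [0.001, 0.001, -1.0]]
contact_force: [-3.2, -0.2, 11.5]
opening: 0.0571
grasp_force: 65.3
```

Emit:
jog_arm(rows=[0, 0, 0, 0, 0, 0, 1, 0, 0, 0, 0, 0, 0, 1, 0, 0, 0, 0, 0, 0, 1, 0, 0, 0, 0, 0, 0, 1, 0, 0, 0, 0, 0, 0, 1, 0, 0, 0, 0, 0, -10, 1, 0, 0, 0, 0, 0, -30, 1, 0, 0, 0, 0, 0, -45, 1, 0, 0, 0, 0, 0, -45, 1, 0, 0, 0, 0, 0, -20, 1])

```text
time: 39.75
position: [0.4925, 0.1294, 0.3683]
tool_rot: [[0.257, 0.966, 0.006], [0.967, -0.257, 0.002], [0.003, 0.005, -1.0]]
contact_force: [0.4, -0.5, 0.6]
opening: 0.085
grasp_force: 0.0
```

Emit:
jog_arm(rows=[0, 0, 0, -20, 0, 0, 1, 0, 0, 0, -45, 0, 0, 1, 0, 0, 0, -45, 0, 0, 1, 0, 0, 0, -45, 0, 0, 1, 0, 0, 0, -20, 0, 0, 1, 0, 0, 0, 0, 0, 0, 1, 0, 0, 0, 0, 0, 0, 1, 0, 0, 0, 0, 0, 0, 1, 0, 0, 0, 0, 0, 0, 1, 0, 0, 0, 0, 0, 0, 1])

```text
time: 40.75
position: [0.4472, -0.0391, 0.3639]
tool_rot: [[0.255, 0.967, 0.0], [0.967, -0.255, 0.0], [0.0, 0.0, -1.0]]
contact_force: [0.6, -0.4, 0.1]
opening: 0.0853
grasp_force: 0.0
```

```bash
python3 -c "
from h import *
p=snap('scene');t=snap('top')
a=cv2.resize(p['image'][200:340,130:290],(686,600));b=t['image'][150:270,60:420]
cv2.imwrite('pics/f1.png',a[:,:,::-1]);cv2.imwrite('pics/f2.png',cv2.resize(b,(792,264))[:,:,::-1])"
```

```text
(no output)
```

View pics/f1.png

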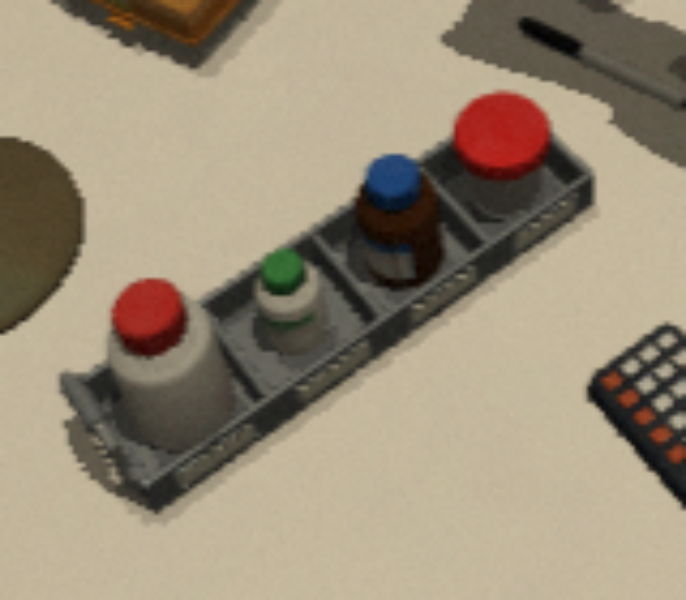

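View pics/f2.png

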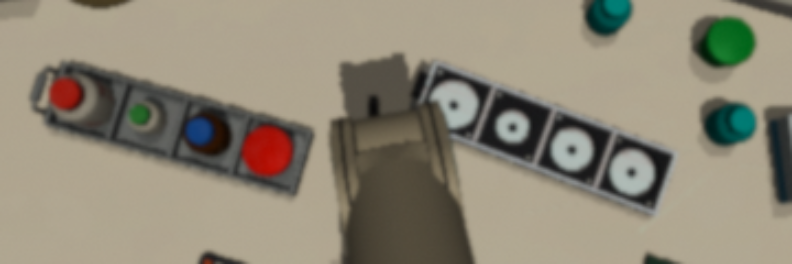

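All four stand upright in the rack in the right order from the handle: large, small, brown, cup. The carrier is empty and the arm is clear.

```bash
python3 -c "
from plant import ctrl
print(ctrl.sign_off())"
```

```text
the job is handed in; nothing more can be done
None
```

The job is handed in: large bottle, small bottle, brown bottle and specimen cup stand upright in the grey rack, in that order from its handle, all let go, after about 41 s.

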